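Pry open the slide case and hold the slide flush on the tilted stage

TASK

The flat slide case has no handle: take the thin blade tool, push its blade under the overhanging front lip of the closed lid and lever the lid up with it until it stands open upright or past upright (not with the fingers), then lay the tool back down flat on the table. Lift the slide carrier out by its upright grip and set it centred on the tilted, sprung metal stage plate, long side across the slope, tilted to match so that its underside lies flush. Finish while still gripping it and pressing it gently against the plate: do not let go; leave the stage's tilt as it is set, and do not knock over or push away the jar, the vial and the timer.

Things in the scene. Friction and masses are not known exactly. Their poses are not given: they have to be found in the camera images.
- blade_grip (a point): Blade tool lying flat: black handle 90x16 mm, 22 mm high, steel blade 18 mm wide, 2 to 3 mm thick; 90 g. Point in the handle half-way up (11 mm over the table), near the balance point: grip here, fingers closing along y. x runs to the blade, z up. Handle from x = -60 to +30 mm, thin collar to +40, blade to +105; the blade's mid-plane is at the point's height (z = 0).
- blade_tool: The same blade tool; origin on its underside (the table), 11 mm under blade_grip, same axes.
- slide_case: Grey slide case fixed to the table: tray 108 (x) by 140 (y) by 38 mm high, walls and floor 4 mm, flat white lid on top. Origin at the centre of its underside; x from lip side (near robot) to hinge side, z up. In front a ledge 96 mm wide, centred, stands out 13 mm at heights 20 to 26 mm; the lid's lip overhangs it: a slot for the blade 12 mm high (26 to 38 mm above the table), 13 mm deep.
- lid_hinge (a point): Middle of the lid's hinge line, at the case's far edge (54 mm behind the case's origin, 38 mm above the table). The hinge line runs along the case's y; axes as the case.
- lid_lip (a point): Middle of the lid's free front edge, on its underside: 122 mm from the hinge line and 14 mm ahead of the tray's wall; moves with the lid.
- case_lid (a joint): Opening angle of the lid, rad: 0 closed (level), 1.57 upright, 1.9 at its stop, leaning back. Lid plate 122 by 140 by 4 mm, 80 g, its underside in the plane of the hinge line; stiff hinge, it stays where it is left; about 1 N at the lip moves it.
- slide_center (a point): Slide carrier on the case's floor under the lid: white plate 50 (x) by 76 mm (y, long side), 5 mm thick, with a glass slide and an upright grey grip 24 (x) by 12 mm (y) in its middle, top 31 mm above the underside; 60 g. Point on the grip's axis 15.5 mm above the underside. z up out of the plate. Grip it with fingers closing along y, between 5 and 31 mm above the underside.
- slide: The slide carrier itself; origin at the centre of its underside, same axes as slide_center.
- stage_base: Grey base of the tilting stage, fixed to the table: 120 mm (x) by 152 mm (y), 10 mm thick, with two side cheeks 62 mm high at y = +-62 to 74 mm. Origin at the centre of its underside, x away from the robot, z up. The plate turns on pins 50 mm above the table, above the origin.
- stage_face (a point): Centre of the upper face of the stage's bare metal plate, 90 mm (x, along the slope) by 112 mm (y, across). z is the face's outward normal, x up the slope, away from the robot. Corner marks frame the 50 by 76 mm place of the slide carrier, centred. The plate is sprung: it gives way along its normal, from about 1 N, by 2 N per mm, up to a hard stop at 6 mm; it does not tip.
- stage_tilt (a joint): Tilt of the stage plate in rad, 0 level, growing as its far edge rises (the face looks towards the robot). It is set anew each time and held by a stiff hinge 50 mm above the table, 14.5 mm under the face: pressing near the middle does not turn it.
- stage_edge (a point): Middle of the far, upper edge of the cradle under the sprung plate, 45 mm up the slope from the hinge: moves only if the set tilt is changed.
- jar: Bystander: screw-cap jar, 43 mm across, 72 mm high, origin under its centre.
- vial: Bystander: small capped vial, 17 mm across, 50 mm high, origin under its centre.
- timer: Bystander: bench timer, 62 by 66 by 18 mm, origin under its centre.

How it is judged (in metres and radians):
On the way, in this order (a step that is already met when the one before it is completed fails the run):
1. the blade tool levers the lid off its seat (contact force between blade_tool and case_lid above 0.1 N and value of joint case_lid above 0.3 rad).
2. the lid stands open (value of joint case_lid above 1.4 rad), for 0.2 s.
3. the blade tool is laid down on the table and let go (height (world z) of blade_grip below 0.02 m and angle between blade_grip's own x axis and vertical between 1.42 and 1.72 rad and contact force between the fingers and blade_tool below 0.1 N), for 0.2 s.
4. the slide carrier is lifted clear of the case (height (world z) of slide_center above 0.055 m and contact force between the fingers and slide above 0.5 N), for 0.1 s.
At the end, for the whole second after the job is handed in: The carrier is still gripped and pressed on the plate with 1 to 22 N, flush (0.055 rad; 2.5 mm at its centre), grip side up, centred within 12 mm, long side across within 0.14 rad, at rest; the lid is open beyond 1.4 rad; the tool lies flat on the table (angle between the z axis of slide_center and the z axis of stage_face, either way round below 0.055 rad and angle between the y axis of slide_center and the y axis of stage_face, either way round below 0.14 rad and angle between slide_center's own z axis and vertical below 1.2 rad and x of slide in the frame of stage_face between -0.012 and 0.012 m and y of slide in the frame of stage_face between -0.012 and 0.012 m and z of slide in the frame of stage_face below 0.0025 m and contact force between slide and stage_tilt between 1 and 22 N and contact force between the fingers and slide above 1 N and linear speed of slide below 0.02 m/s and value of joint case_lid above 1.4 rad and height (world z) of blade_grip below 0.02 m and angle between blade_grip's own x axis and vertical between 1.42 and 1.72 rad); the arm keeps its last pose, push and grip.
It fails at once if the lid is opened with the fingers or hand instead of the tool (contact force between the arm and case_lid above 1 N and value of joint case_lid below 1.2 rad).
It fails at once if the slide is pressed hard on the stage (contact force between slide and stage_tilt above 35 N).
It fails at once if the stage's set tilt is changed (distance of stage_edge from where it was at the start of the episode above 0.004 m).
It fails at once if the jar, vial or timer is pushed away or tipped (distance of any of jar, vial, timer from where it was at the start of the episode above 0.03 m or angle between any of jar, vial, timer's own z axis and vertical above 0.5 rad).
It also fails if it takes over 72 s, if anything falls off the work surface, if the arm or the gripper's body presses on something with over 40 N, if the wrist force passes 120 N, or if a joint passes its speed limit or range.

ROBOT

A 6-joint arm with a two-finger parallel gripper is mounted at the origin on a cart in front of the work surface, level with it; the furniture and walls round the work are solid. World frame = base frame: x ahead of the robot, y to its left, z up, the work surface at z = 0. Lengths are in mm, angles in rad, forces in N, time in s.
With the tool pointing down it reaches from about 275 to 850 mm from the base axis. Payload 19 kg.
Tool frame: the origin (TCP) lies on the centre line of the jaws, within the pads' length; the fingertips stand 11 mm ahead of it and the grasp point (between the pads) lies 8 mm behind it; x points along the fingers, y is the direction in which the jaws open and shut, and the axes are right-handed (so a half turn about x gives the same grasp; the last joint's range is limited). The gripper opens to 85 mm and grips with 20 to 120 N. Pads are 22 mm wide; open, the fingers measure 114 mm over their backs; the gripper's body (76 mm by 85 mm) begins 54 mm behind the grasp point. The pads swing forward as they close: fully open they stand 13 mm farther back than shut.
Start: joints at [1.139, 0.15, 1.437, -0, 1.554, -0.134], TCP at [168.72, 549.659, 242.267] pointing down, gripper open.
Joint ranges: [-2.8, 2.8], [-0.68, 2.1], [0.12, 2.68], [-1.39, 4.53], [0.16, 2.79], [-2.81, 2.81]. Speed limits (rad/s): [1.89, 1.89, 2.22, 3.01, 3.01, 3.01].

INTERFACE

Orientations are given as a unit quaternion [w, x, y, z].
In Python, from bench import ctrl gives the robot as it stands.
- The arm moves only by the tool arm_command, never from a script. Its argument "deltas" is a list of rows, each a list of 7 numbers: the turn, a rotation vector about the tool's x, y, z in rad, then the shift along the tool's x, y, z in cm, then the closure, from 0 (fully open) to 1 (shut). In form: [[wx, wy, wz, dx, dy, dz, hand], ...]. A call has 1 to 5 rows; each row is the pose to reach, as a shift and turn from the pose commanded when the call began, along the tool's axes at that moment; what a row does not reach only later rows make up. A row lasts 1/10 s, in which the tool goes at most 50 mm and 8.59 degrees, less where a joint would pass 70% of its speed; a pose out of reach is approached as far as the arm can. A call with a gripper value outside its range is refused whole. The fingers move at their own pace and stop on an object; "squeeze" is the grip in N (left out, the last holds). Time passes only in rows, so rows that repeat a pose let the fingers close. It gives the time, the measured TCP pose, the force and the opening at its end, in the units of the state.
- ctrl.state(): the state, without advancing time (a new reading comes with each control period).
- ctrl.snapshot(name): name is "side" or "top"; returns the picture (420x560x3 uint8, red, green, blue); there is no depth.
- ctrl.calibration(name): a dict with "camera_matrix" (3x3 intrinsics, pixels), "world_from_camera" (4x4, takes a point from camera to world coordinates). Camera axes: x right, y down, z forward; pixel columns grow to the right and rows downward; lengths in mm; the calibration is good to about 2 mm. A picture is of the moment at which its call begins. calibration takes no time and is no camera call.
- ctrl.close_job(): hands the job in, once; it reports no verdict.
The state is a dict: "time": time; "qpos": joint angles; "qvel": joint speeds; "effort": joint torques, N m; "ee_pos": TCP position; "ee_rot": TCP orientation; "wrist_force": force on the tool from outside, world axes, zero at the start; "wrist_torque": the same for the moment, N m; "opening": finger opening in mm.
Only numpy, scipy, OpenCV 4.12 (cv2) and the standard library are available. Lean on these libraries where they do the work, as an engineer would, in place of code of your own. Each camera call takes 0.05 s, during which the arm holds its last target. There are 200 camera calls.

## Working session

There is one attempt and no reset: what is moved stays moved. The work goes in short steps, Python scripts to look and compute and a tool call to move; the robot and the scene stay as the last step left them, time stands still between calls to the robot, and variables do not carry over. Pictures are saved under pics/ and viewed, about 8 in all and at most 12, crops included, and the job is handed in when it is done.

Besides the shell and the picture viewer there is one more tool, called by a JSON object that holds its "name" and its "arguments", one argument or row to a line. arm_command: Moves the arm, as the interface text tells. Its arguments: {"type":"object","properties":{"deltas":{"type":"array"},"squeeze":{"type":"number"}},"required":["deltas"]}

```bash
mkdir -p pics; ls; python3 - <<'E'
from bench import ctrl
import cv2
for n in("top","side"):
    im=ctrl.snapshot(n); cv2.imwrite(f"pics/{n}0.png",im[:,:,::-1])
    c=ctrl.calibration(n); print(n,c["camera_matrix"],c["world_from_camera"])
print(ctrl.state())
E
```

```text
pics
top [[421.93329775   0.         280.90447193]
 [  0.         421.93329775 212.30141866]
 [  0.           0.           1.        ]] [[ 1.01819935e-01 -9.71245682e-01  2.15208097e-01  3.92500162e+02]
 [-9.94800012e-01 -9.88921923e-02  2.43571583e-02 -5.52174440e+01]
 [-2.37438431e-03 -2.16569062e-01 -9.76264413e-01  1.00720547e+03]
 [ 0.00000000e+00  0.00000000e+00  0.00000000e+00  1.00000000e+00]]
side [[455.77697301   0.         276.2819697 ]
 [  0.         455.77697301 207.65029497]
 [  0.           0.           1.        ]] [[ 8.52638577e-01 -2.17029038e-01  4.75295544e-01  9.01974456e+01]
 [-5.22496384e-01 -3.58040994e-01  7.73824382e-01 -8.40837145e+02]
 [ 2.23292830e-03 -9.08132723e-01 -4.18676451e-01  5.23443519e+02]
 [ 0.00000000e+00  0.00000000e+00  0.00000000e+00  1.00000000e+00]]
{'time': 0.1, 'qpos': array([ 1.13895877e+00,  1.50948477e-01,  1.43794883e+00,  1.77698079e-06,
        1.55376167e+00, -1.34024555e-01]), 'qvel': array([-0.0009952 , -0.00178906, -0.00118087, -0.00233234, -0.00050819,
        0.00109678]), 'effort': array([ 5.96372804e-03, -7.14391351e+01, -5.71792960e+01, -1.52176208e-04,
        7.26396553e-03, -5.66153801e-05]), 'ee_pos': array([168.6723741 , 549.50134171, 241.73773019]), 'ee_rot': array([ 0.69917591,  0.10454227,  0.69938762, -0.10526595]), 'wrist_force': array([ 0.10258132, -0.24335302,  0.49868016]), 'wrist_torque': array([ 0.00899075, -0.01437597, -0.02001791]), 'opening': 85.3879300604031}
```

View pics/top0.png

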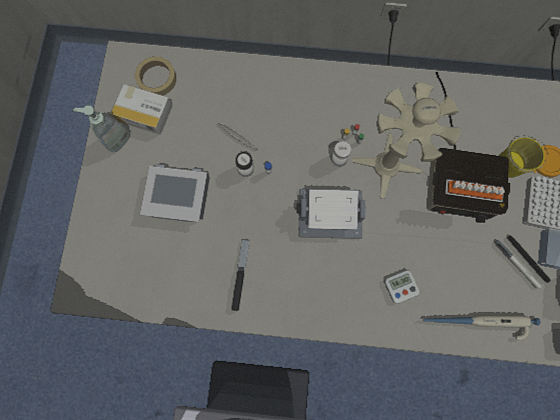

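View pics/side0.png

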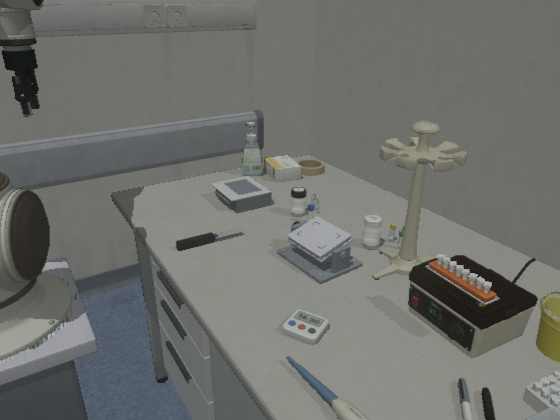

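The top picture shows the case at about (175,193), the tool at about (240,275, blade up), the stage at (332,212) and the timer at (402,287). The jar is at (244,160) and the vial at (268,167). I'll zoom in for measurement.

```bash
cat > h.py <<'E'
import numpy as np,cv2
from bench import ctrl
from scipy.spatial.transform import Rotation as R
def cal(n):
    c=ctrl.calibration(n); return c["camera_matrix"],c["world_from_camera"]
def ray(n,uv,z=0):
    K,T=cal(n); d=T[:3,:3]@np.linalg.inv(K)@[*uv,1]; o=T[:3,3]
    return o+d*(z-o[2])/d[2]
def proj(n,P):
    K,T=cal(n); p=(np.atleast_2d(P)-T[:3,3])@T[:3,:3]; q=p@K.T; return q[:,:2]/q[:,2:]
def crop(n,x,y,w,h,s,f):
    im=ctrl.snapshot(n)[:,:,::-1][y:y+h,x:x+w]
    cv2.imwrite(f,cv2.resize(im,None,fx=s,fy=s,interpolation=cv2.INTER_CUBIC))
def tcp():
    s=ctrl.state(); w,x,y,z=s["ee_rot"]; return s["ee_pos"],R.from_quat([x,y,z,w]),s
E
python3 - <<'E'
from h import *
crop("top",130,150,240,165,3.3,"pics/t1.png"); crop("side",170,165,200,120,4,"pics/s1.png")
E
```

```text
(no output)
```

View pics/t1.png

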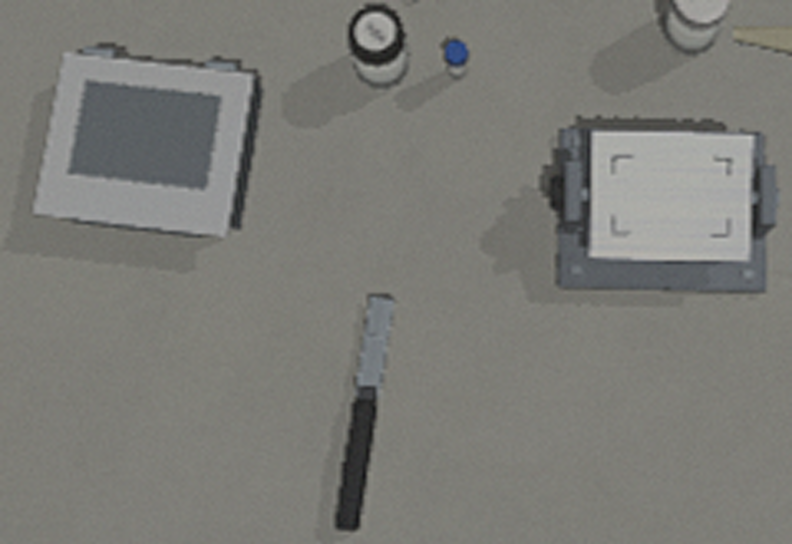

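View pics/s1.png

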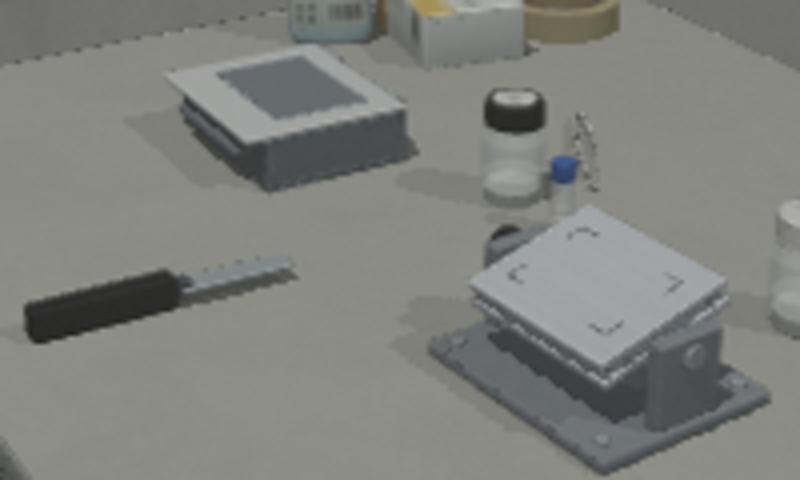

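```bash
cat > fit.py <<'E'
from h import *
from scipy.optimize import least_squares
t=lambda p:np.array([130,150])+(np.array(p,float)+.5)/3.3-.5
s=lambda p:np.array([170,165])+(np.array(p,float)+.5)/4-.5
Rz=lambda a:R.from_euler('z',a)
def fit(obs,f,x0):
    def res(x): return np.concatenate([(proj(n,f(x,P))[0]-uv) for n,P,uv in obs])
    r=least_squares(res,x0,loss='soft_l1',x_scale=[100,100]+[1]*(len(x0)-2)); return r.x,res(r.x).reshape(-1,2)
np.set_printoptions(precision=3,suppress=True)
C=[(54,70),(54,-70),(-68,-70),(-68,70)]
obs=[("top",(*c,42),t(p)) for c,p in zip(C,[(66,53),(255,72),(227,236),(36,213)])]+[("side",(*c,42),s(p)) for c,p in zip(C,[(320,45),(405,105),(248,143),(168,77)])]
obs+=[("side",(-54,-70,0),s((270,188))),("side",(54,-70,0),s((413,152)))]
F=lambda x,P:Rz(x[2]).apply(P)+[x[0],x[1],0]
x,r=fit(obs,F,[500,250,0]);print("case",x,r.ravel())
T=[(45,56),(45,-56),(-45,-56),(-45,56)]
M=[(25,38),(25,-38),(-25,-38),(-25,38)]
def S(x,P):
    Q=np.array(P,float)
    if len(Q)==3: Q=R.from_euler('y',-x[3]).apply(Q)+[0,0,50]
    else: Q=Q[:3]
    return Rz(x[2]).apply(Q)+[x[0],x[1],0]
o=[]
for c,p,q in zip(T,[(590,130),(757,133),(750,262),(588,257)],[(590,205),(728,285),(603,372),(470,283)]): o+=[("top",(*c,14.5),t(p)),("side",(*c,14.5),s(q))]
for c,p,q in zip(M,[(612,158),(732,158),(731,235),(611,233)],[(583,228),(682,285),(605,330),(508,275)]): o+=[("top",(*c,14.5),t(p)),("side",(*c,14.5),s(q))]
o+=[("top",(-60,76,10,0),t((557,290))),("top",(-60,-76,10,0),t((765,292))),("side",(-60,76,10,0),s((430,348))),("side",(-60,-76,10,0),s((603,468))),("side",(60,-76,10,0),s((768,395)))]
x,r=fit(o,S,[500,-100,0,.3]);print("stage",x,r.ravel())
o=[("top",(-60,8,22),t((337,528))),("top",(-60,-8,22),t((359,528))),("top",(30,8,22),t((355,395))),("top",(30,-8,22),t((377,400))),("top",(105,9,12),t((369,295))),("top",(105,-9,12),t((394,297))),("side",(105,-9,12),s((294,264))),("side",(-60,-8,0),s((38,342))),("side",(-60,8,22),s((25,303))),("side",(30,-8,22),s((180,278)))]
x,r=fit(o,F,[330,50,0]);print("tool",x,r.ravel())
print("jar",ray("top",t((377,30)),72),"vial",ray("top",t((456,48)),50),"timer",ray("top",(402,287),18))
E
python3 fit.py
```

```text
case [634.214 225.097  -0.018] [ 0.263 -0.776  0.505  0.054  0.801 -0.047 -0.326 -0.037 -1.12  -1.358
  1.006 -0.856  0.085 -1.41  -0.937 -1.828 -0.078  0.626 -0.966  1.296]
stage [ 623.199 -151.269    0.073    0.272] [ 1.493  0.113 -0.155 -1.617 -0.104  0.535  0.086 -2.785  0.561  0.66
 -0.697 -2.186  0.891  0.812 -0.791 -1.286  2.418  0.585  0.131 -0.18
 -0.727  1.493 -1.26  -1.302 -1.211 -0.057  0.324 -0.385  2.027 -0.371
  1.742 -0.71   0.752 -1.027  1.394  0.159 -0.868 -2.963  0.097 -2.075
  1.402 -2.079]
tool [432.807  48.802  -0.015] [-0.064 -0.164  0.232  0.677 -0.03   0.635  0.131 -0.073  0.115 -0.201
  0.024  0.062  0.66  -1.32  -0.221  0.653 -0.218 -1.026  0.278 -1.303]
jar [717.422  67.204  72.   ] vial [717.221  11.631  50.   ] timer [ 463.121 -326.719   18.   ]
```

```bash
cat >> fit.py <<'E'
print("--joint")
oc=obs; os_=[]
for c,p,q in zip(T,[(590,130),(757,133),(750,262),(588,257)],[(590,205),(728,285),(603,372),(470,283)]): os_+=[("top",(*c,14.5),t(p)),("side",(*c,14.5),s(q))]
# mark centroid
os_+=[("top",(0,0,14.5),t((671.5,196))),("side",(0,0,14.5),s((595,279)))]
os_+=[("top",(-60,76,10,0),t((557,290))),("top",(-60,-76,10,0),t((765,292))),("side",(-60,76,10,0),s((430,348))),("side",(-60,-76,10,0),s((603,468))),("side",(60,-76,10,0),s((768,395)))]
def pc(n,P,c):
    K,T=cal(n); p=(np.atleast_2d(P)-T[:3,3]-c[:3]*1000)@T[:3,:3]; p=R.from_rotvec(c[3:]).apply(p); q=p@K.T; return (q[:,:2]/q[:,2:])[0]
def res(x):
    cam={"top":x[10:16],"side":x[16:22]}
    r=[pc(n,f(a,P),cam[n])-uv for obs_,f,a in((oc,F,x[:3]),(os_,S,x[3:7]),(o,F,x[7:10])) for n,P,uv in obs_]
    return np.concatenate([np.ravel(r)/.6,x[10:]/.002])
r=least_squares(res,[634,225,0,623,-151,.07,.27,433,49,0]+[0]*12,loss='soft_l1',x_scale=[100,100,1,100,100,1,1,100,100,1]+[.01]*12)
x=r.x;print("case",x[:3],"stage",x[3:7],"tool",x[7:10]);print("cams",x[10:]*1000);print(r.fun[:-12].reshape(-1,2)*.6)
Cv=np.sqrt(np.diag(np.linalg.inv(r.jac.T@r.jac)));print("sd",Cv[:10])
E
python3 fit.py | sed -n '/joint/,$p'
```

```text
Traceback (most recent call last):
  File "fit.py", line 28, in <module>
    x,r=fit(o,F,[330,50,0]);print("tool",x,r.ravel())
        ~~~^^^^^^^^^^^^^^^^
  File "fit.py", line 8, in fit
    r=least_squares(res,x0,loss='soft_l1',x_scale=[100,100]+[1]*(len(x0)-2)); return r.x,res(r.x).reshape(-1,2)
  File "fit.py", line 7, in res
    def res(x): return np.concatenate([(proj(n,f(x,P))[0]-uv) for n,P,uv in obs])
                                        ~~~~^^^^^^^^^^
  File "h.py", line 10, in proj
    K,T=cal(n); p=(np.atleast_2d(P)-T[:3,3])@T[:3,:3]; q=p@K.T; return q[:,:2]/q[:,2:]
        ~~~^^^
  File "h.py", line 5, in cal
    c=ctrl.calibration(n); return c["camera_matrix"],c["world_from_camera"]
ValueError: time passes only in moves, steps and waits
```

```bash
python3 - <<'E'
s=open('h.py').read()
s=s.replace('def cal(n):\n    c=ctrl','_c={}\ndef cal(n):\n    if n in _c: return _c[n]\n    c=ctrl').replace('return c["camera_matrix"],c["world_from_camera"]\ndef ray','_c[n]=c["camera_matrix"],c["world_from_camera"]; return _c[n]\ndef ray')
open('h.py','w').write(s)
E
python3 fit.py | sed -n '/joint/,$p'
```

```text
--joint
case [634.453 225.403  -0.02 ] stage [ 623.454 -150.902    0.072    0.263] tool [432.774  48.775  -0.017]
cams [-0.374 -0.619  1.566  0.039 -0.327 -1.502  0.374  0.619  2.607 -0.781
  0.498  2.927]
[[-0.038 -0.72 ]
 [ 0.105  0.134]
 [ 0.373 -0.048]
 [-0.65  -0.063]
 [-0.703 -0.22 ]
 [ 1.274  0.434]
 [ 0.306 -0.233]
 [-0.547 -0.798]
 [ 0.105  1.795]
 [-0.739  2.566]
 [ 0.875 -0.142]
 [ 0.126  0.065]
 [-0.831  0.241]
 [ 0.256 -0.905]
 [-0.068  0.314]
 [-0.646 -0.701]
 [ 0.327  0.504]
 [-0.626  0.018]
 [-0.013  0.118]
 [ 0.039  0.811]
 [ 0.219 -1.289]
 [ 0.751 -0.156]
 [-0.744 -1.551]
 [ 0.052 -0.407]
 [ 1.417 -0.33 ]
 [-0.281 -0.306]
 [ 0.002  0.541]
 [-0.214  0.565]
 [-0.065 -0.138]
 [-0.041 -0.218]
 [-0.144  0.051]
 [ 0.866  0.085]
 [-0.121  1.861]
 [-0.064  0.17 ]
 [ 0.451  0.025]]
sd [2.455 2.758 0.008 2.328 2.29  0.008 0.023 2.2   2.476 0.009]
```

```bash
cat >> h.py <<'E'
B=np.array([[0,0,1],[0,1,0],[-1,0,0]],float)
def rot(yaw,tilt=0): return R.from_euler('z',yaw)*R.from_euler('y',-tilt)*R.from_matrix(B)
def delta(pos,yaw,tilt=0):
    p,r,s=tcp(); d=r.inv().apply(np.array(pos)-p)/10; w=(r.inv()*rot(yaw,tilt)).as_rotvec()
    print("t",round(s["time"],2),"tcp",p.round(1),"F",s["wrist_force"].round(1),"open",round(s["opening"],1),"\n delta",np.round(np.r_[w,d],3).tolist()); 
E
python3 -c "
from h import *
delta((432.8,48.8,130),-.017)"
```

```text
t 0.2 tcp [168.7 549.5 241.9] F [ 0.3 -0.1 -0.2] open 85.6 
 delta [-0.281, -0.0, 0.001, 11.22, -40.112, 39.942]
```

{"name": "arm_command", "arguments": {
  "deltas": [
    [-0.28,0,0,11.2,-40.1,39.9,0],
    [-0.28,0,0,11.2,-40.1,39.9,0],
    [-0.28,0,0,11.2,-40.1,39.9,0],
    [-0.28,0,0,11.2,-40.1,39.9,0],
    [-0.28,0,0,11.2,-40.1,39.9,0]
  ],
  "squeeze": 80
}}

```text
time: 0.7
ee_pos: [281.5, 334.8, 194.2]
ee_rot: [0.707, 0.006, 0.707, -0.006]
wrist_force: [1.0, 1.2, 0.7]
opening: 85.4
```

```bash
python3 -c "
from h import *
delta((432.8,48.8,130),-.017)"
```

```text
t 0.7 tcp [281.5 334.8 194.2] F [1.  1.2 0.7] open 85.4 
 delta [-0.0, 0.0, -0.0, 6.424, -28.332, 15.615]
```

{"name": "arm_command", "arguments": {
  "deltas": [
    [0,0,0,6.0,-26.0,14.5,0],
    [0,0,0,6.0,-26.0,14.5,0],
    [0,0,0,6.0,-26.0,14.5,0],
    [0,0,0,6.0,-26.0,14.5,0],
    [0,0,0,6.0,-26.0,14.5,0]
  ]
}}

```text
time: 1.2
ee_pos: [397.3, 118.4, 145.1]
ee_rot: [0.707, 0.006, 0.707, -0.006]
wrist_force: [1.8, 0.9, -0.4]
opening: 85.4
```

{"name": "arm_command", "arguments": {
  "deltas": [
    [0,0,0,0,0,0,0],
    [0,0,0,0,0,0,0],
    [0,0,0,0,0,0,0]
  ]
}}

```text
time: 1.5
ee_pos: [396.5, 121.0, 145.4]
ee_rot: [0.707, 0.006, 0.707, -0.006]
wrist_force: [0.4, 0.1, -0.2]
opening: 85.5
```

```bash
python3 -c "
from h import *
delta((432.8,48.8,50),-.017)
crop('top',180,190,140,140,4,'pics/t2.png')"
```

```text
t 1.5 tcp [396.5 121.  145.4] F [ 0.4  0.1 -0.2] open 85.5 
 delta [-0.0, -0.0, -0.0, 9.537, -7.158, 3.753]
```

View pics/t2.png

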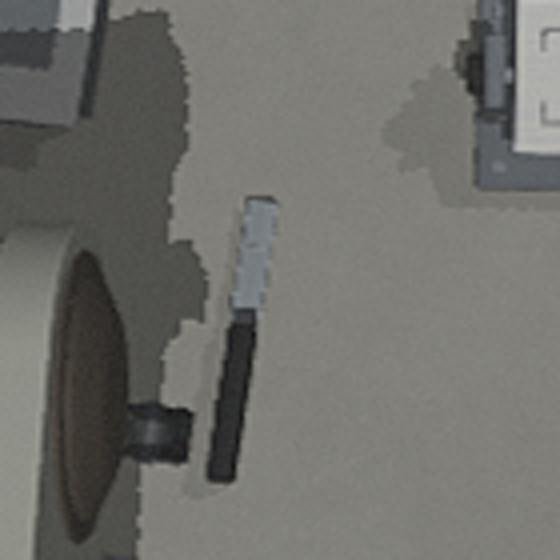

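View 5: the arm covers part of the top view, and the tool is undisturbed. Descending onto the handle.

{"name": "arm_command", "arguments": {
  "deltas": [
    [0,0,0,9.5,-7.15,3.75,0],
    [0,0,0,9.5,-7.15,3.75,0],
    [0,0,0,9.5,-7.15,3.75,0],
    [0,0,0,9.5,-7.15,3.75,0],
    [0,0,0,9.5,-7.15,3.75,0]
  ]
}}

```text
time: 2.05
ee_pos: [432.9, 49.3, 50.7]
ee_rot: [0.707, 0.006, 0.707, -0.006]
wrist_force: [0.5, -0.1, 0.1]
opening: 85.6
```

{"name": "arm_command", "arguments": {
  "deltas": [
    [0,0,0,1.8,0,0,0],
    [0,0,0,2.5,0,0,0],
    [0,0,0,3.2,0,0,0],
    [0,0,0,3.2,0,0,0]
  ]
}}

```text
time: 2.45
ee_pos: [432.8, 48.8, 18.2]
ee_rot: [0.707, 0.006, 0.707, -0.006]
wrist_force: [-1.1, 0.0, -0.4]
opening: 85.5
```

```bash
python3 -c "
from h import *
delta((432.8,48.8,13.5),-.017)
crop('side',150,150,170,130,4,'pics/s2.png')"
```

```text
t 2.45 tcp [432.8  48.8  18.2] F [-1.1  0.  -0.4] open 85.5 
 delta [0.0, -0.0, 0.0, 0.475, 0.005, 0.001]
```

View pics/s2.png

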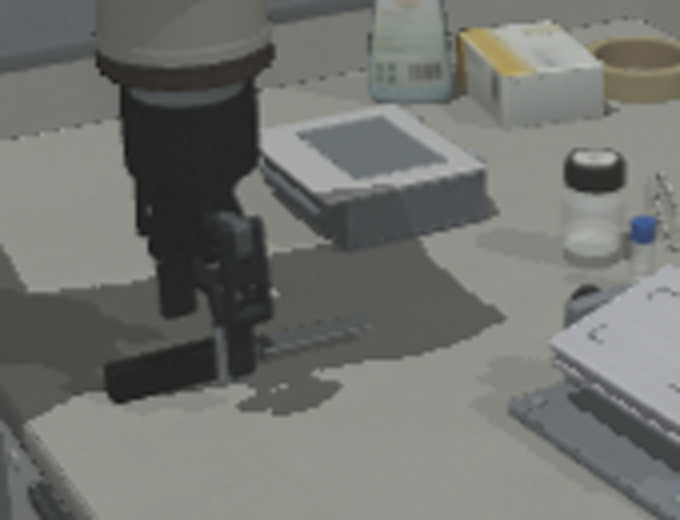

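View 6: the open fingers straddle the handle near its front third. I'll go down 4 mm and close.

{"name": "arm_command", "arguments": {
  "deltas": [
    [0,0,0,0.4,0,0,0],
    [0,0,0,0.4,0,0,0.4],
    [0,0,0,0.4,0,0,1],
    [0,0,0,0.4,0,0,1],
    [0,0,0,0.4,0,0,1]
  ],
  "squeeze": 90
}}

```text
time: 3.0
ee_pos: [433.1, 48.1, 14.4]
ee_rot: [0.707, 0.006, 0.707, -0.006]
wrist_force: [0.5, -0.4, -0.6]
opening: 28.4
```

{"name": "arm_command", "arguments": {
  "deltas": [
    [0,0,0,0,0,0,1],
    [0,0,0,0,0,0,1],
    [0,0,0,0,0,0,1],
    [0,0,0,0,0,0,1],
    [0,0,0,0,0,0,1]
  ]
}}

```text
time: 3.5
ee_pos: [433.2, 48.1, 14.6]
ee_rot: [0.707, 0.006, 0.707, -0.006]
wrist_force: [-2.2, -0.1, 7.3]
opening: 13.8
```

```bash
python3 -c "
from h import *
delta((432.8,48.8,13.5),-.017)"
```

```text
t 3.5 tcp [433.2  48.1  14.6] F [-2.2 -0.1  7.3] open 13.8 
 delta [-0.001, 0.0, 0.0, 0.115, 0.064, -0.044]
```

{"name": "arm_command", "arguments": {
  "deltas": [
    [0,0,0,-2,0,0,1],
    [0,0,0,-5,0,0,1],
    [0,0,0,-5,4,0,1],
    [0,0,0,-5,8,0,1],
    [0,0,0,-5,8,0,1]
  ]
}}

```text
time: 4.0
ee_pos: [434.3, 131.4, 64.5]
ee_rot: [0.707, 0.006, 0.707, -0.005]
wrist_force: [0.3, -0.5, -0.6]
opening: 13.9
```

{"name": "arm_command", "arguments": {
  "deltas": [
    [0,0,0,0,4,0,1],
    [0,0,0,0,8,0,1],
    [0,0,0,1,10,0,1],
    [0,0,0,2,10,0,1],
    [0,0,0,2,10,0,1]
  ]
}}

```text
time: 4.5
ee_pos: [435.3, 227.7, 42.8]
ee_rot: [0.706, 0.006, 0.708, -0.006]
wrist_force: [-1.4, -0.6, 0.1]
opening: 13.8
```

```bash
python3 -c "
from h import *
delta((437,228,35.6),-.018)
crop('side',150,130,170,130,4.5,'pics/s3.png')"
```

```text
t 4.5 tcp [435.3 227.7  42.8] F [-1.4 -0.6  0.1] open 13.8 
 delta [0.001, -0.003, 0.001, 0.715, 0.038, 0.17]
```

View pics/s3.png

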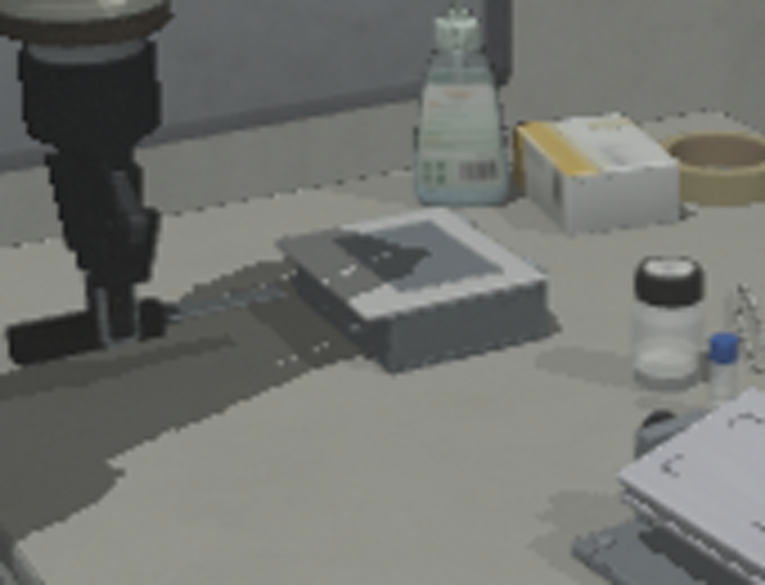

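```bash
python3 -c "
from h import *
p,r,s=tcp(); print(p)
bl=lambda x,y,z: p+R.from_euler('z',-.018).apply([x-.4,y,z-3.6])
for P in [(105,-9,0),(105,9,0),(40,-9,0),(-60,-8,-11),(-60,-8,11),(30,-8,11),(30,-8,-11)]:
  print(P,(proj('side',bl(*P))[0]-[150,130]+.5)*4.5)
c=np.array([634.4,225.2,0])
for P in [(-68,-70,42),(-68,70,42),(-54,-70,0)]: print('case',P,(proj('side',c+R.from_euler('z',-.02).apply(P))[0]-[150,130]+.5)*4.5)
"
```

```text
[435.74108602 227.34654965  43.56334254]
(105, -9, 0) [288.30492676 289.95499083]
(105, 9, 0) [276.49423446 279.95035784]
(40, -9, 0) [185.88107099 311.72282164]
(-60, -8, -11) [ 19.57312517 364.40000668]
(-60, -8, 11) [ 15.26488494 329.00905922]
(30, -8, 11) [167.56045359 297.3007712 ]
(30, -8, -11) [170.5563983  331.71495959]
case (-68, -70, 42) [369.75491492 312.42336836]
case (-68, 70, 42) [275.70028033 236.21905272]
case (-54, -70, 0) [393.79886057 372.2278604 ]
```

The tip and handle match the prediction to about 1 px. Lowering the blade to slot height, 32 mm, and inserting it.

{"name": "arm_command", "arguments": {
  "deltas": [
    [0,0,0,0.79,0,0,1],
    [0,0,0,0.79,0,0,1],
    [0,0,0,0.79,0,0,1],
    [0,0,0,0.79,0,0,1]
  ]
}}

```text
time: 4.95
ee_pos: [436.4, 227.9, 36.6]
ee_rot: [0.707, 0.006, 0.707, -0.006]
wrist_force: [0.7, 0.4, -0.7]
opening: 14.2
```

{"name": "arm_command", "arguments": {
  "deltas": [
    [0,0,0,0,0,1.5,1],
    [0,0,0,0,0,2.7,1],
    [0,0,0,0,0,3.0,1],
    [0,0,0,0,0,3.0,1]
  ]
}}

```text
time: 5.35
ee_pos: [466.4, 227.5, 36.2]
ee_rot: [0.707, 0.006, 0.707, -0.006]
wrist_force: [-0.4, -0.1, -0.5]
opening: 13.9
```

```bash
python3 -c "
from h import *
delta((471,228,35.6),-.018)
crop('side',180,140,90,80,7,'pics/s4.png')"
```

```text
t 5.35 tcp [466.4 227.5  36.2] F [-0.4 -0.1 -0.5] open 13.9 
 delta [-0.0, -0.0, 0.0, 0.06, 0.057, 0.456]
```

View pics/s4.png

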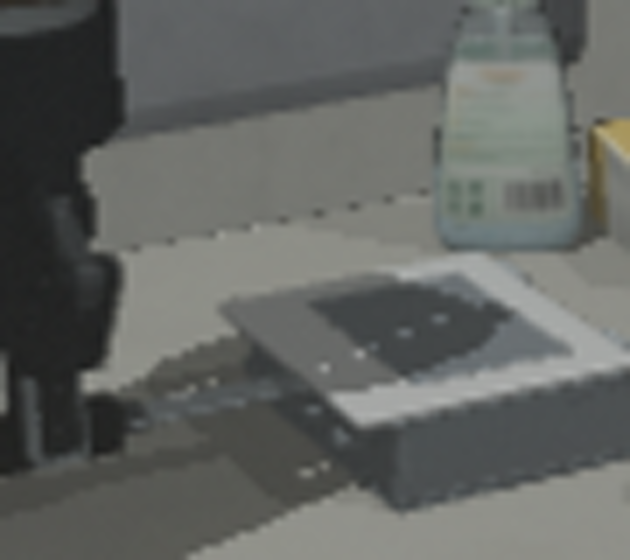

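View 8: the blade tip is entering under the lip with no contact force. I'll insert 6 mm more, then start lifting along the arc.

{"name": "arm_command", "arguments": {
  "deltas": [
    [0,0,0,0,0,0.3,1],
    [0,0,0,0,0,0.5,1],
    [0,0,0,0,0,0.5,1]
  ]
}}

```text
time: 5.7
ee_pos: [471.3, 227.6, 36.4]
ee_rot: [0.707, 0.006, 0.707, -0.006]
wrist_force: [0.3, -0.2, -1.0]
opening: 13.9
```

{"name": "arm_command", "arguments": {
  "deltas": [
    [0,0,0,-0.5,0,0.1,1],
    [0,0,0,-1.0,0,0.2,1],
    [0,0,0,-1.6,0,0.3,1],
    [0,0,0,-2.2,0,0.5,1],
    [0,0,0,-2.2,0,0.5,1]
  ]
}}

```text
time: 6.2
ee_pos: [476.9, 227.6, 59.5]
ee_rot: [0.708, 0.006, 0.707, -0.006]
wrist_force: [0.8, -0.3, -1.8]
opening: 14.2
```

```bash
python3 -c "
from h import *
delta((479,228,77),-.018)
crop('side',180,100,90,120,6,'pics/s5.png')"
```

```text
t 6.2 tcp [476.9 227.6  59.5] F [ 0.8 -0.3 -1.8] open 14.2 
 delta [0.0, 0.002, -0.0, -1.754, 0.046, 0.209]
```

View pics/s5.png

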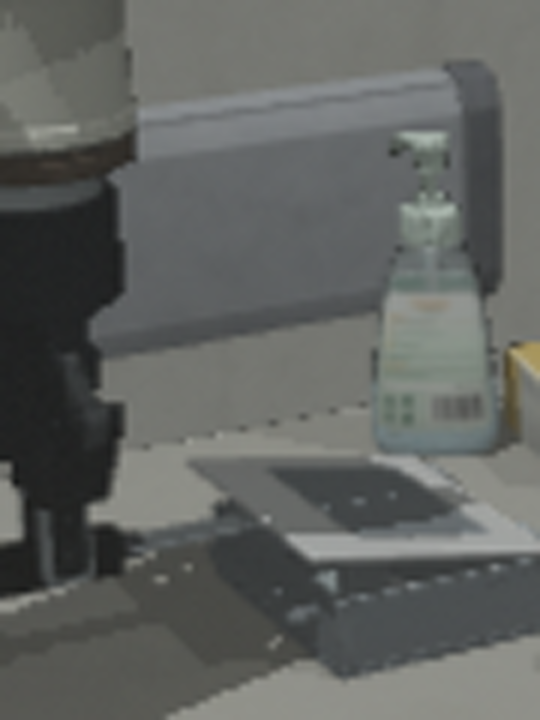

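View 9: the lid is lifting, about 0.2 rad, on the blade. Continuing along the arc.

{"name": "arm_command", "arguments": {
  "deltas": [
    [0,0,0,-1.8,0,0.4,1],
    [0,0,0,-3.4,0,1.1,1],
    [0,0,0,-5.1,0,2.3,1],
    [0,0,0,-6.3,0,3.5,1],
    [0,0,0,-7.3,0,4.8,1]
  ]
}}

```text
time: 6.75
ee_pos: [524.6, 226.7, 132.0]
ee_rot: [0.707, 0.006, 0.707, -0.006]
wrist_force: [-0.9, 0.2, -1.0]
opening: 13.4
```

{"name": "arm_command", "arguments": {
  "deltas": [
    [0,0,0,-0.6,0,1.3,1],
    [0,0,0,-1.2,0,2.6,1],
    [0,0,0,-1.5,0,4.0,1],
    [0,0,0,-1.7,0,5.2,1],
    [0,0,0,-1.7,0,6.2,1]
  ]
}}

```text
time: 7.25
ee_pos: [586.8, 225.5, 148.3]
ee_rot: [0.707, 0.006, 0.707, -0.006]
wrist_force: [-0.5, -0.2, -0.3]
opening: 13.8
```

{"name": "arm_command", "arguments": {
  "deltas": [
    [0,0,0,0,0,0.3,1],
    [0,0,0,0,0,0.3,1],
    [0,0,0,0,0,0.3,1]
  ]
}}

```text
time: 7.55
ee_pos: [588.8, 225.5, 148.1]
ee_rot: [0.707, 0.006, 0.707, -0.006]
wrist_force: [-0.3, 0.3, -0.5]
opening: 13.7
```

```bash
python3 -c "
from h import *
delta((590,228,150),-.018)
crop('side',150,60,200,150,4,'pics/s6.png')"
```

```text
t 7.55 tcp [588.8 225.5 148.1] F [-0.3  0.3 -0.5] open 13.7 
 delta [0.0, -0.0, 0.0, -0.187, 0.255, 0.114]
```

View pics/s6.png

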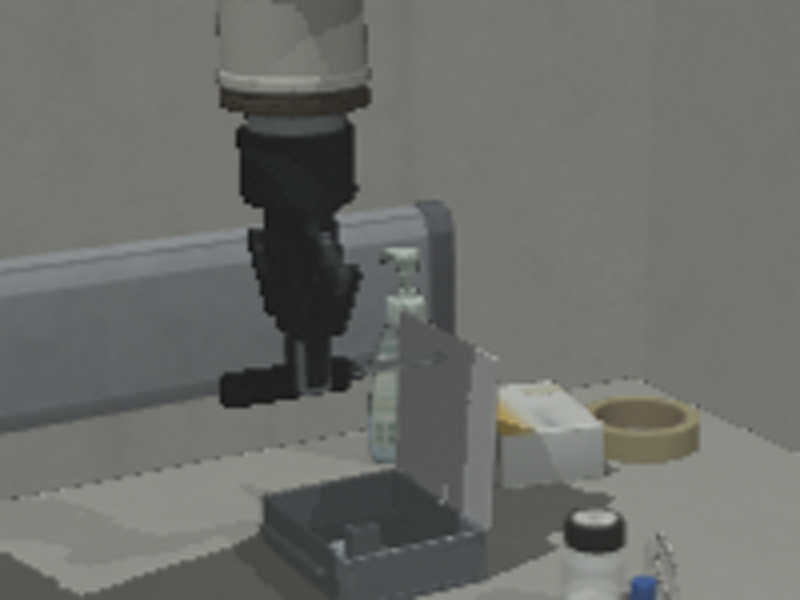

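View 10: the lid is about upright, with the slide's grip visible in the tray. I'll push 13 mm further for margin, then back off and carry the tool back.

{"name": "arm_command", "arguments": {
  "deltas": [
    [0,0,0,0,0,0.5,1],
    [0,0,0,0,0,1.0,1],
    [0,0,0,0,0,1.3,1],
    [0,0,0,0,0,1.3,1],
    [0,0,0,0,0,1.3,1]
  ]
}}

```text
time: 8.1
ee_pos: [602.3, 225.2, 148.2]
ee_rot: [0.707, 0.006, 0.707, -0.006]
wrist_force: [0.5, -0.8, -0.8]
opening: 13.6
```

{"name": "arm_command", "arguments": {
  "deltas": [
    [0,0,0,0,0,-3,1],
    [0,0,0,0,0,-7,1],
    [0,0,0,0,-4,-11,1],
    [0,0,0,0,-8,-15,1],
    [0,0,0,1,-12,-16.8,1]
  ]
}}

```text
time: 8.6
ee_pos: [433.8, 114.2, 140.2]
ee_rot: [0.708, 0.006, 0.706, -0.006]
wrist_force: [1.9, -1.1, -0.1]
opening: 13.9
```

{"name": "arm_command", "arguments": {
  "deltas": [
    [0,0,0,3,-4,0,1],
    [0,0,0,7,-6,0,1],
    [0,0,0,10,-6,0,1],
    [0,0,0,10,-6,0,1],
    [0,0,0,10,-6,0,1]
  ]
}}

```text
time: 9.1
ee_pos: [434.8, 54.5, 40.4]
ee_rot: [0.707, 0.006, 0.707, -0.006]
wrist_force: [0.0, -0.5, -1.6]
opening: 13.6
```

```bash
python3 -c "
from h import *
delta((433,48,14.8),-.017)"
```

```text
t 9.1 tcp [434.8  54.5  40.4] F [ 0.  -0.5 -1.6] open 13.6 
 delta [-0.001, -0.0, 0.0, 2.563, -0.657, -0.167]
```

{"name": "arm_command", "arguments": {
  "deltas": [
    [0,0,0,1.2,0,0,1],
    [0,0,0,2.1,0,0,1],
    [0,0,0,2.5,0,0,1],
    [0,0,0,2.5,0,0,1],
    [0,0,0,2.5,0,0,1]
  ]
}}

```text
time: 9.6
ee_pos: [434.7, 54.6, 14.7]
ee_rot: [0.707, 0.006, 0.707, -0.006]
wrist_force: [0.4, 0.8, 1.0]
opening: 14.0
```

{"name": "arm_command", "arguments": {
  "deltas": [
    [0,0,0,0.05,0,0,1],
    [0,0,0,0.05,0,0,0.7],
    [0,0,0,0.05,0,0,0.5],
    [0,0,0,0.05,0,0,0.3],
    [0,0,0,0.05,0,0,0.1]
  ]
}}

```text
time: 10.1
ee_pos: [434.5, 54.4, 14.1]
ee_rot: [0.707, 0.006, 0.707, -0.006]
wrist_force: [-0.1, 0.1, 0.6]
opening: 68.4
```

{"name": "arm_command", "arguments": {
  "deltas": [
    [0,0,0,0,0,0,0],
    [0,0,0,0,0,0,0],
    [0,0,0,0,0,0,0],
    [0,0,0,0,0,0,0],
    [0,0,0,0,0,0,0]
  ]
}}

```text
time: 10.6
ee_pos: [434.6, 54.4, 14.1]
ee_rot: [0.707, 0.006, 0.707, -0.006]
wrist_force: [0.3, -0.1, 0.3]
opening: 85.3
```

{"name": "arm_command", "arguments": {
  "deltas": [
    [0,0,0,-2,0,0,0],
    [0,0,0,-6,0,0,0],
    [0,0,0,-10,0,0,0],
    [0,0,0,-14,0,0,0],
    [0,0,0,-14,0,0,0]
  ]
}}

```text
time: 11.1
ee_pos: [436.5, 54.3, 159.1]
ee_rot: [0.71, 0.006, 0.704, -0.006]
wrist_force: [0.1, -0.6, -1.4]
opening: 85.4
```

```bash
python3 -c "
from h import *
delta((634.4,225.2,150),-.02)
a=ctrl.snapshot('top')[150:320,120:290,::-1];b=ctrl.snapshot('side')[80:250,170:340,::-1]
cv2.imwrite('pics/c7.png',cv2.resize(np.hstack([a,b]),None,fx=2.35,fy=3.2,interpolation=cv2.INTER_CUBIC))
cv2.imwrite('pics/full_t7.png',ctrl.snapshot('top')[:,:,::-1])"
```

```text
t 11.1 tcp [436.5  54.3 159.1] F [ 0.1 -0.6 -1.4] open 85.4 
 delta [0.002, 0.008, 0.0, 1.052, 17.434, 19.476]
```

View pics/c7.png

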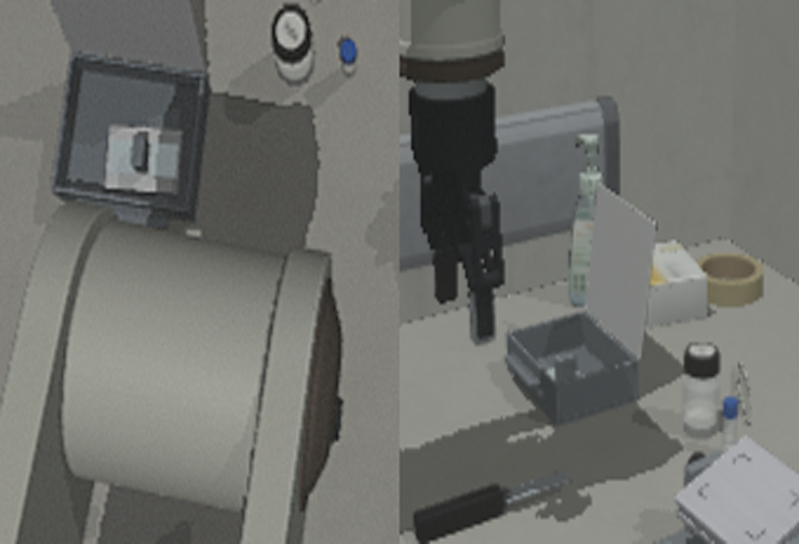

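View 11: the tool lies flat at its place, the lid leans back open, and the carrier sits off-centre in the tray towards the robot. Next I'll locate the carrier numerically.

```bash
python3 - <<'E'
from h import *
im=cv2.imread('pics/full_t7.png'); g=im.max(2)[180:218,144:208].astype(int)
for i,r in enumerate(g): print(i+180,' '.join(f'{v:3d}' for v in r[10:58]))
E
```

```text
180  93  89  88  94  93  94  90  94  91  94  91  90  91  89  93  88  94  94  94  90  92  94  90  89  93  87  91  93  92  92  92  90  89  91  89  92  91  95  93  92  68  62  55  55  59  57  58  62
181  94  93  92  91  89  91  90  93  94  91  93  89  91  90  91  90  94  90  89  94  89  93  91  89  93  89  93  94  89  91  94  87  91  89  93  91  92  90  92  71  52  55  54  59  53  59  57  54
182  97  91  92  91  91  93  91  91  95  92  94  90  91  92  92  89  92  89  95  89  92  94  92  91  92  90  93  90  89  91  91  91  88  89  91  93  90  93  74  54  59  60  55  56  57  54  59  56
183  94  95  90  92  94  91  94  93  91  88  93  89  90  92  90  89  92  94  91  92  90  93  90  89  90  93  91  93  90  90  91  91  91  88  92  91  93  94  67  57  59  58  55  56  59  53  59  57
184  93  93  91  91  93  91  89  90  94  91  88  89  88  93  96  91  90  90  89  95  90  91  89  92  90  91  92  91  91  92  91  89  91  91  93  91  95  74  58  64  66  69  62  54  58  62  58  57
185  92  91  91  88  91  93  93  92  93  90  93  92  93  91  93  93  89  92  92  89  91  91  91  92  93  88  88  94  91 
[... 5647 characters left out ...]
  80  73  71  63  65  59  55  60  65  61  55  56  67  70  68  68  69  68  67  68  67  64  67  60  60  62  58  56
215  92  85  84  84  83  79  82  77  80  79  81  78  85  83  88  90  93  92  88  91  94  92  91  94  98 101  90  85  79  82  66  52  56  52  49  49  53  51  58  60  66  71  68  70  71  66  58  54
216  91  95  90  91  88  87  87  90  88  90  89  88  82  82  81  85 101  99  94  95  91  93  92  91  90  93  94  93  94  94  73  51  61  58  63  59  56  54  50  47  47  48  45  48  44  47  59  56
217  98  96  97  97  95  92  92  97  97  90  84  82  84  80  85  76  93 103 104 106 104 103 105  98  94 101  96  94  94  72  60  59  59  58  56  59  61  54  54  46  52  49  50  53  49  52  48  49
```

```bash
python3 - <<'E'
from h import *
w=lambda u,v,z:ray('top',(u,v),z)
print("grip",w(178.4,196.2,35))
print("plate L/R at row196",w(165.5,196.5,9),w(195.7,196.5,9))
for n,a,b,z in [("left",(165.7,192),(164.4,207),9),("right",(195.6,196),(195,203),9),("far",(166,189.6),(194,191.3),9),("gripL",(175.9,193),(175,200.5),35),("gripR",(180.8,194),(179.7,200.5),35)]:
    A,Bp=w(*a,z),w(*b,z); d=A-Bp; print(n,A.round(1),Bp.round(1), np.arctan2(d[1],d[0]))
delta((610,222,150),-.02)
E
```

```text
grip [621.16069186 215.92402903  35.        ]
plate L/R at row196 [623.33182221 254.45897821   9.        ] [630.8090112  180.95496129   9.        ]
left [634.6 255.8   9. ] [597.  252.9   9. ] 0.0774103250667656
right [632.  181.4   9. ] [614.4 180.3   9. ] 0.06281870375432666
far [640.8 256.    9. ] [643.4 187.    9. ] 1.6095489188863787
gripL [628.4 223.1  35. ] [609.9 222.3  35. ] 0.03996944318627892
gripR [627.1 211.1  35. ] [611.  211.2  35. ] -0.009851204924403958
t 11.25 tcp [434.4  54.4 153.8] F [-0.3 -0.5 -0.3] open 85.3 
 delta [0.002, -0.0, 0.0, 0.369, 17.07, 17.264]
```

{"name": "arm_command", "arguments": {
  "deltas": [
    [0,0,0,0,16.6,18,0.5],
    [-0.07,0,0,0,16.6,18,0.5],
    [-0.07,0,0,0,16.6,18,0.5],
    [-0.07,0,0,0,16.6,18,0.5],
    [-0.07,0,0,0,16.6,18,0.5]
  ]
}}

```text
time: 11.75
ee_pos: [618.3, 218.9, 151.9]
ee_rot: [0.706, -0.019, 0.708, 0.018]
wrist_force: [0.0, -1.6, 0.8]
opening: 42.7
```

{"name": "arm_command", "arguments": {
  "deltas": [
    [0,0,0,0,0,0,0.5],
    [0,0,0,0,0,0,0.5],
    [0,0,0,3,0,0,0.5],
    [0,0,0,6,0,0,0.5],
    [0,0,0,6,0,0,0.5]
  ]
}}

```text
time: 12.25
ee_pos: [614.8, 215.9, 90.0]
ee_rot: [0.704, -0.019, 0.709, 0.018]
wrist_force: [-0.3, -0.1, -0.4]
opening: 42.8
```

```bash
python3 -c "
from h import *
delta((619.5,217,22.5),.05)"
```

```text
t 12.25 tcp [614.8 215.9  90. ] F [-0.3 -0.1 -0.4] open 42.8 
 delta [0.001, -0.007, 0.001, 6.745, 0.098, 0.519]
```

{"name": "arm_command", "arguments": {
  "deltas": [
    [0,0,0,0,0.1,0.5,0.5],
    [0,0,0,3.5,0.1,0.5,0.5],
    [0,0,0,5.5,0.1,0.5,0.5],
    [0,0,0,5.5,0.1,0.5,0.5],
    [0,0,0,5.5,0.1,0.5,0.5]
  ]
}}

```text
time: 12.75
ee_pos: [623.3, 218.4, 41.1]
ee_rot: [0.708, -0.018, 0.706, 0.018]
wrist_force: [-0.5, 0.7, 0.4]
opening: 43.0
```

```bash
python3 -c "
from h import *
delta((619.5,217,22.5),.05)"
```

```text
t 12.75 tcp [623.3 218.4  41.1] F [-0.5  0.7  0.4] open 43.0 
 delta [0.002, 0.002, -0.0, 1.862, -0.124, -0.391]
```

{"name": "arm_command", "arguments": {
  "deltas": [
    [0,0,0,0.8,-0.1,-0.3,0.5],
    [0,0,0,1.5,-0.1,-0.3,0.5],
    [0,0,0,1.85,-0.1,-0.3,0.5],
    [0,0,0,1.85,-0.1,-0.3,0.5],
    [0,0,0,1.85,-0.1,-0.3,0.5]
  ],
  "squeeze": 50
}}

```text
time: 13.25
ee_pos: [619.6, 217.3, 20.7]
ee_rot: [0.707, -0.018, 0.707, 0.018]
wrist_force: [-0.4, -0.8, 0.3]
opening: 42.7
```

{"name": "arm_command", "arguments": {
  "deltas": [
    [0,0,0,0,0,0,0.75],
    [0,0,0,0,0,0,1],
    [0,0,0,0,0,0,1],
    [0,0,0,0,0,0,1],
    [0,0,0,0,0,0,1]
  ]
}}

```text
time: 13.75
ee_pos: [619.7, 217.3, 20.9]
ee_rot: [0.707, -0.018, 0.707, 0.018]
wrist_force: [-0.0, 0.5, 4.3]
opening: 11.1
```

```bash
python3 -c "
from h import *
delta((619.5,217,22.5),.05)"
```

```text
t 13.75 tcp [619.7 217.3  20.9] F [-0.   0.5  4.3] open 11.1 
 delta [0.002, 0.001, -0.0, -0.155, -0.03, -0.021]
```

Gripped. Lifting and carrying it over the stage.

{"name": "arm_command", "arguments": {
  "deltas": [
    [0,0,0,-2,0,0,1],
    [0,0,0,-5,0,0,1],
    [0,0,0,-9,0,0,1],
    [0,0,0,-13,0,0,1],
    [0,0,0,-13,0,0,1]
  ]
}}

```text
time: 14.25
ee_pos: [621.3, 217.7, 156.5]
ee_rot: [0.71, -0.018, 0.704, 0.019]
wrist_force: [0.3, 1.1, -1.3]
opening: 10.9
```

{"name": "arm_command", "arguments": {
  "deltas": [
    [0,0,0,0,-3,0,1],
    [0,0,0,0,-7,0,1],
    [0,0,0,0,-11,0,1],
    [0,0,0,0,-15,0,1],
    [0,0,0,0,-19,0,1]
  ]
}}

```text
time: 14.75
ee_pos: [629.0, 26.0, 150.0]
ee_rot: [0.707, -0.019, 0.707, 0.018]
wrist_force: [0.5, -0.1, -0.1]
opening: 10.9
```

```bash
cat > st.py <<'E'
from h import *
import sys
x,y,yaw,T=623.4,-150.9,.072,.263
def go(gap,T=T,off=16.9,dx=0,dy=0):
    Q=R.from_euler('z',yaw)*R.from_euler('y',-T)
    delta(Q.apply([dx,dy,14.5+gap+off])+[x,y,50],yaw,T)
if __name__=="__main__": go(float(sys.argv[1]))
E
python3 st.py 50
```

```text
t 14.75 tcp [629.  26. 150.] F [ 0.5 -0.1 -0.1] open 10.9 
 delta [-0.02, -0.264, 0.003, 2.144, -17.679, -3.603]
```

{"name": "arm_command", "arguments": {
  "deltas": [
    [-0.02,-0.06,0,0,-4,-0.9,1],
    [-0.02,-0.13,0,0.5,-8,-1.8,1],
    [-0.02,-0.2,0,1,-12,-2.7,1],
    [-0.02,-0.264,0,1.5,-16,-3.6,1],
    [-0.02,-0.264,0,2.1,-17.7,-3.6,1]
  ]
}}

```text
time: 15.25
ee_pos: [600.8, -154.1, 129.0]
ee_rot: [0.794, -0.022, 0.607, 0.026]
wrist_force: [0.3, -0.2, -1.3]
opening: 11.3
```

{"name": "arm_command", "arguments": {
  "deltas": [
    [0,0,0,0,0,0,1],
    [0,0,0,0,0,0,1],
    [0,0,0,0,0,0,1]
  ]
}}

```text
time: 15.55
ee_pos: [602.9, -150.3, 129.6]
ee_rot: [0.793, -0.023, 0.608, 0.028]
wrist_force: [0.0, 0.9, -0.7]
opening: 11.3
```

```bash
python3 st.py 25; python3 - <<'E'
from h import *
for n in('top','side'): cv2.imwrite(f'pics/h_{n}.png',ctrl.snapshot(n)[:,:,::-1])
E
```

```text
t 15.55 tcp [ 602.9 -150.3  129.6] F [ 0.   0.9 -0.7] open 11.3 
 delta [0.001, 0.001, 0.002, 2.579, -0.204, -0.101]
```

{"name": "arm_command", "arguments": {
  "deltas": [
    [0,0,0,1.5,-0.2,-0.1,1],
    [0,0,0,3,-0.2,-0.1,1],
    [0,0,0,4,-0.2,-0.1,1],
    [0,0,0,4,-0.2,-0.1,1],
    [0,0,0,4,-0.2,-0.1,1]
  ]
}}

```text
time: 16.15
ee_pos: [612.3, -152.4, 90.3]
ee_rot: [0.793, -0.023, 0.608, 0.028]
wrist_force: [0.1, 0.8, -0.6]
opening: 11.4
```

```bash
python3 st.py 0; python3 - <<'E'
from h import *
a=ctrl.snapshot('side')[195:285,275:370,::-1]
b=ctrl.snapshot('top')[175:240,290:372,::-1]
cv2.imwrite('pics/h2s.png',a);cv2.imwrite('pics/h2t.png',b)
A=cv2.resize(a,(475,450),interpolation=cv2.INTER_CUBIC);b=cv2.resize(b,(320,254),interpolation=cv2.INTER_CUBIC)
c=np.zeros((450,795,3),np.uint8);c[:,:475]=A;c[:254,475:]=b;cv2.imwrite('pics/c8.png',c)
E
```

```text
t 16.15 tcp [ 612.3 -152.4   90.3] F [ 0.1  0.8 -0.6] open 11.4 
 delta [0.001, 0.0, 0.002, 1.043, 0.074, 0.036]
```

View pics/c8.png

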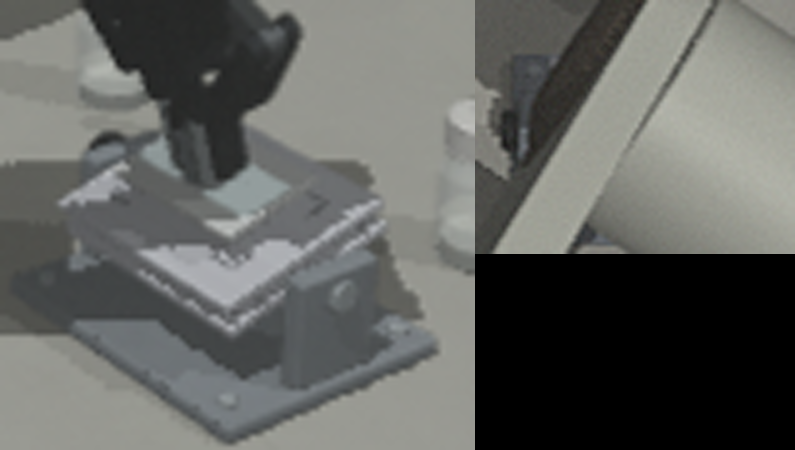

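View 12 (last): the carrier hovers about 10 mm above the plate, inside the marks and roughly parallel. Checking the tilt from the edge slopes numerically.

```bash
python3 - <<'E'
from h import *
c=lambda P:(proj('side',P)[0]-[275,195]+.5)*5
for T in(.22,.263,.30,.34):
    Q=R.from_euler('z',.072)*R.from_euler('y',-T); f=lambda *P:c(Q.apply(P)+[623.4,-150.9,50])
    a,b=f(-45,-56,14.5),f(45,-56,14.5);print(T,"plate NR",a.round(),"FR",b.round(),"slope",((b-a)[1]/(b-a)[0]).round(3),"NL",f(-45,56,14.5).round())
p,r,s=tcp()
f=lambda *P:c(p+r.apply([16.9+P[2],P[1],P[0]]))
for P in[(-25,-38,0),(25,-38,0),(-25,38,0),(-25,-38,-5),(25,-38,-5),(-25,38,-5)]:print("carrier",P,f(*P).round())
im=cv2.imread('pics/h2s.png').max(2)
for i in range(38,70): print(i,' '.join(f'{v:3d}' for v in im[i,26:80]))
E
```

```text
0.22 plate NR [226. 299.] FR [388. 196.] slope -0.635 NL [ 60. 192.]
0.263 plate NR [226. 303.] FR [386. 193.] slope -0.685 NL [ 59. 197.]
0.3 plate NR [225. 307.] FR [385. 191.] slope -0.729 NL [ 59. 200.]
0.34 plate NR [225. 311.] FR [383. 188.] slope -0.778 NL [ 59. 204.]
carrier (-25, -38, 0) [231. 240.]
carrier (25, -38, 0) [320. 180.]
carrier (-25, 38, 0) [116. 171.]
carrier (-25, -38, -5) [229. 230.]
carrier (25, -38, -5) [318. 170.]
carrier (-25, 38, -5) [114. 161.]
38  94  92  85  92  93  96  94  95  96  96  95  95  95  93 109 144 146 151 154 157 157 157 157 157 157 157 157 157 157 155 139 121 122 115 113 100 103 112 112 112 112 112 112 111 112 112 111 114 129 142 151 150 151 150
39  94  93  93  94  93  93  95  97  95  96  95  95  95  96 102 123 142 157 158 157 157 157 157 157 157 156 157 157 154 136 119 124 115 113 112 108  96  91 103 111 112 112 112 112 113 112 112 113 113 119 141 150 150 150
40  93  94  93  94  94  93  92  93  99 109 109 109 109 109 110 112 119 134 150 157 157 157 157 157 157 157 155 139 123 124 115 115 111 111 112 112 110 107  96  94 112 112 112 112 112 
[... 5686 characters left out ...]
 85  85  86  86  91  95 102 126 116 121 129
67 117 117 117 118 118 119 119 117 113 106  70  70  71  70  70  71  71  69  74  83  94  81  73  71  70  70  70  71  73  72  76  90  91  93  93  90  91  90  89  89  89  87  85  85  85  85  86  86  83  85  92 100 128 125
68 117 117 116 117 117 118 119 119 119 118 107  71  70  71  70  69  70  70  70  71  73  70  70  70  70  70  70  69  70  71  76  90  91  93  92  89  89  89  89  89  89  89  85  84  84  84  84  85  82  82  82  85 102 129
69 119 117 118 118 118 119 118 118 118 119 118 106  70  71  71  71  71  70  70  70  70  70  69  70  70  70  70  69  70  72  78  91  92  94  92  89  90  89  88  89  89  88  89  85  84  85  84  83  80  81  81  94 124 129
```

{"name": "arm_command", "arguments": {
  "deltas": [
    [0,-0.008,0,0.4,-0.1,0,1],
    [0,-0.008,0,0.7,-0.1,0,1],
    [0,-0.008,0,0.7,-0.1,0,1],
    [0,-0.008,0,0.7,-0.1,0,1]
  ]
}}

```text
time: 16.65
ee_pos: [614.1, -153.4, 84.0]
ee_rot: [0.796, -0.023, 0.604, 0.028]
wrist_force: [-0.1, -0.3, -0.8]
opening: 10.9
```

{"name": "arm_command", "arguments": {
  "deltas": [
    [0,0,0,0.1,0,0,1],
    [0,0,0,0.2,0,0,1],
    [0,0,0,0.2,0,0,1],
    [0,0,0,0.2,0,0,1]
  ]
}}

```text
time: 17.05
ee_pos: [614.7, -153.4, 82.1]
ee_rot: [0.796, -0.023, 0.604, 0.028]
wrist_force: [-0.3, 0.7, -0.7]
opening: 11.0
```

{"name": "arm_command", "arguments": {
  "deltas": [
    [0,0,0,0.1,0,0,1],
    [0,0,0,0.2,0,0,1],
    [0,0,0,0.2,0,0,1],
    [0,0,0,0.2,0,0,1]
  ]
}}

```text
time: 17.45
ee_pos: [615.3, -153.4, 80.2]
ee_rot: [0.796, -0.023, 0.604, 0.028]
wrist_force: [-0.3, -0.1, 1.8]
opening: 11.5
```

```bash
python3 st.py 0; python3 -c "
from h import *
p,r,s=tcp();print(r.inv().apply(s['wrist_force']),s['wrist_torque'],r.inv().apply(s['wrist_torque']))"
```

```text
t 17.45 tcp [ 615.3 -153.4   80.2] F [-0.3 -0.1  1.8] open 11.5 
 delta [0.001, 0.009, 0.003, -0.008, 0.189, 0.013]
[-1.85355677 -0.05445892  0.22152624] [0.00606649 0.16187297 0.06900417] [-0.06214215  0.1608274   0.03569506]
```

Contact came within a fraction of a mm of nominal. Pressing further in small steps.

{"name": "arm_command", "arguments": {
  "deltas": [
    [0,0,0,0.1,0,0,1],
    [0,0,0,0.15,0,0,1],
    [0,0,0,0.15,0,0,1],
    [0,0,0,0.15,0,0,1]
  ]
}}

```text
time: 17.85
ee_pos: [615.7, -153.4, 78.8]
ee_rot: [0.796, -0.023, 0.604, 0.028]
wrist_force: [-1.0, -0.5, 3.5]
opening: 11.3
```

```bash
python3 -c "
from h import *
for i in range(1):
  p,r,s=tcp();print(r.inv().apply(s['wrist_force']),r.inv().apply(s['wrist_torque']))"
```

```text
[-3.69414373 -0.38497742 -0.06957739] [0.00667426 0.28999389 0.06819404]
```

{"name": "arm_command", "arguments": {
  "deltas": [
    [0,0,0,0.1,0,0,1],
    [0,0,0,0.15,0,0,1],
    [0,0,0,0.15,0,0,1],
    [0,0,0,0.15,0,0,1]
  ]
}}

```text
time: 18.25
ee_pos: [616.1, -153.3, 77.4]
ee_rot: [0.796, -0.023, 0.604, 0.028]
wrist_force: [-2.8, 0.4, 5.7]
opening: 10.7
```

```bash
python3 st.py 0; python3 -c "
from h import *
p,r,s=tcp();print(r.inv().apply(s['wrist_force']),r.inv().apply(s['wrist_torque']))"
```

```text
t 18.25 tcp [ 616.1 -153.3   77.4] F [-2.8  0.4  5.7] open 10.7 
 delta [0.001, 0.009, 0.003, -0.302, 0.191, 0.01]
[-6.21622611  0.59087165 -1.16962739] [0.00094198 0.46886196 0.20334133]
```

About 6 N pressed. I'll check flushness with a small tilt sweep about the contact, watching the wrist moment.

```bash
cat > f.py <<'E'
from h import *
p,r,s=tcp();print("F",r.inv().apply(s['wrist_force']).round(2),"M",r.inv().apply(s['wrist_torque']).round(3),"tilt",round(np.arcsin(-(r.as_matrix()[:,0])[0]*-1),4))
E
python3 f.py
```

```text
F [-6.22  0.59 -1.17] M [0.001 0.469 0.203] tilt 0.2716
```

{"name": "arm_command", "arguments": {
  "deltas": [
    [0,0.015,0,0,0,0.025,1],
    [0,0.03,0,0,0,0.05,1],
    [0,0.03,0,0,0,0.05,1],
    [0,0.03,0,0,0,0.05,1]
  ]
}}

```text
time: 18.65
ee_pos: [616.6, -153.3, 77.5]
ee_rot: [0.787, -0.023, 0.616, 0.027]
wrist_force: [-2.6, -0.7, 7.4]
opening: 11.0
```

```bash
python3 f.py
```

```text
F [-7.78 -0.55 -0.83] M [-0.036  0.249  0.115] tilt 0.2416
```

{"name": "arm_command", "arguments": {
  "deltas": [
    [0,-0.015,0,0,0,-0.025,1],
    [0,-0.03,0,0,0,-0.05,1],
    [0,-0.03,0,0,0,-0.05,1],
    [0,-0.03,0,0,0,-0.05,1]
  ]
}}

```text
time: 19.05
ee_pos: [616.2, -153.4, 77.6]
ee_rot: [0.796, -0.023, 0.604, 0.028]
wrist_force: [-0.8, 0.0, 5.4]
opening: 11.3
```

```bash
python3 f.py
```

```text
F [-5.38  0.07  0.7 ] M [-0.03   0.28   0.169] tilt 0.2722
```

{"name": "arm_command", "arguments": {
  "deltas": [
    [0,-0.015,0,0,0,-0.025,1],
    [0,-0.03,0,0,0,-0.05,1],
    [0,-0.03,0,0,0,-0.05,1],
    [0,-0.03,0,0,0,-0.05,1]
  ]
}}

```text
time: 19.45
ee_pos: [615.8, -153.5, 77.6]
ee_rot: [0.805, -0.023, 0.592, 0.028]
wrist_force: [-2.0, 0.4, 6.7]
opening: 11.0
```

```bash
python3 f.py
```

```text
F [-7.03  0.57  0.11] M [-0.013  0.38   0.189] tilt 0.3022
```

Normal force is lowest at tilt 0.272 (5.4–6.2 N, against 7.8 N at 0.242 and 7.0 N at 0.302), so that is flush. Returning there and letting it settle.

{"name": "arm_command", "arguments": {
  "deltas": [
    [0,0.015,0,0,0,0.025,1],
    [0,0.03,0,0,0,0.05,1],
    [0,0.03,0,0,0,0.05,1],
    [0,0.03,0,0,0,0.05,1],
    [0,0.03,0,0,0,0.05,1]
  ]
}}

```text
time: 19.95
ee_pos: [616.3, -153.4, 77.5]
ee_rot: [0.796, -0.023, 0.604, 0.028]
wrist_force: [-2.3, -0.4, 6.1]
opening: 10.9
```

```bash
python3 f.py; python3 - <<'E'
from h import *
im=ctrl.snapshot('side')[195:285,275:370].max(2); cv2.imwrite('pics/e.png',im)
p,r,s=tcp(); c=lambda P:(proj('side',P)[0]-[275,195])
f=lambda *P:c(p+r.apply([16.9+P[2],P[1],P[0]]))
for P in[(-25,-38,0),(25,-38,0),(-25,38,0),(-25,-38,-5)]:print("carrier pred",P,f(*P).round(1))
for y in range(36,72): print(y,' '.join(f'{v:3d}' for v in im[y,8:78]))
E
```

```text
F [-6.51 -0.25 -0.61] M [0.017 0.3   0.101] tilt 0.2719
carrier pred (-25, -38, 0) [47.2 53. ]
carrier pred (25, -38, 0) [64.8 40.8]
carrier pred (-25, 38, 0) [24.3 38.9]
carrier pred (-25, -38, -5) [46.8 51.1]
36  95  94  95  95  96  95  95  93  87  90 103 145 173 173 177 177 176 161 107  97  96 108 135 150 150 150 146 123  72  52  64  63  67  80  83  76  42  43  45  44  45  44  55  86 111 111 112 111 112 111 109 112 112 112 113 112 112 112 112 110 107  99  95  96  95 112 150 151 150 149
37  95  96  96  96  96  96  95  94  86 103 149 163 167 166 166 167 160 123  92  94  95  97 104 123 142 150 150 138  73  51  64  62  58  80  82  78  43  43  45  44  45  44  63 104 112 112 111 112 112 111 111 110 108 111 112 112 112 112 112 112 112 109 103  97  96  98 120 150 150 151
38  95  95  96  96  96  95  95 103 133 160 164 166 165 165 164 159 143 158  94  95  95  95  95  99 107 124 143 143 102  57  65  62  58  72  83  80  47  42  44  45  44  48  97 149 138 120 111 111 111 112 112 111 113 111 111 111 112 113 111 112 112 111 110 108 112 135 146 150 150 150
39  94  95  95  95  96  94 116 167 162 1
[... 8598 characters left out ...]
70  70  69  70  70  70  70  71  70  70  70  71  78  91  92  94  91  90  89  90  88  89  89  89  88  84  84  84  84  83  79  81  81  94
70 152 152 151 151 149 140 140 139 139 137 124  81  92  98 107 118 121 119 119 118 119 119 119 119 119 119 119 118 118 117 113 112 105  70  70  70  70  71  71  70  69  69  69  71  70  71  70  72  82  90  92  93  92  89  89  88  88  89  88  89  88  88  87  85  83  83  81  94 123 124
71 152 152 151 152 152 151 148 139 139 139 137 129 111  88  96 103 112 121 120 119 119 118 119 120 119 119 119 118 118 118 119 118 117 106  70  70  70  71  71  70  71  70  70  70  71  70  70  72  82  90  93  94  91  89  89  89  89  89  88  89  89  89  88  86  87  88  89 125 130 130
```

```bash
python3 f.py; python3 -c "
from bench import ctrl
print(ctrl.close_job())"
```

```text
F [-6.24 -0.44 -0.35] M [0.02  0.286 0.125] tilt 0.272
the job is handed in; nothing more can be done
None
```

I did the whole job and handed it in at about 20 s of the 72 s; the hand-in gave no verdict.

- **Lid:** I levered it open with the blade only. By the blade's final position it stands about 1.7 rad open. It looked past upright in the last picture of it, and I stayed clear of it afterwards.
- **Tool:** it lay flat on the table, released, within about 6 mm of where it started.
- **Carrier:** still gripped (opening 11 mm) and pressed on the plate with about 6.3 N along the normal. It is centred within about 2–3 mm, judged by the corner mark and the predicted carrier corner in the side picture.
- **Flushness:** the carrier is set at a tilt of 0.272 rad. A small sweep gave the lowest force there (5.4–6.5 N, against 7.8 N at 0.242 and 7.0 N at 0.302).

**Doubts:**
- My two image estimates of the stage tilt differed slightly: 0.263 from the pose fit, about 0.278 from the plate's edge slope. Both are well inside the tolerance.
- The wrist moment of about 0.29 N m was too noisy to confirm flushness on its own.
- I did not look at the jar, vial, timer or stage edge again at the end. Nothing touched the first three, and no unexpected force showed.

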